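# Touch test of a repaired panel: trace the printed line

## Robot

A 7-joint arm with a two-finger parallel gripper is mounted at the origin on the work surface. World frame = base frame: x ahead of the robot, y to its left, z up, the work surface at z = 0. Lengths are in m, angles in rad, forces in N, time in s.
With the tool pointing down it reaches from about 0.4 to 0.875 m from the base axis. Payload 19.3 kg.
Tool frame: the origin (TCP) lies between the finger pads, 19 mm behind the fingertips; this is the grasp point; z points along the fingers, y is the line along which they close (so a half turn about z gives the same grasp; the last joint's range is limited). The gripper opens to 85 mm and grips with 20 to 120 N. Pads are 22 mm wide; open, the fingers measure 114 mm over their backs; the gripper's body (76 mm by 85 mm) begins 54 mm behind the grasp point. The pads swing forward as they close: fully open they stand 13 mm farther back than shut.
Start: joints at [-1.358, 0.521, -0.036, 1.599, 0.021, 1.021, -0.113], TCP at [0.174, 0.6, 0.25] pointing down, gripper open.
Joint ranges: [-2.91, 2.91], [-0.3, 2.13], [-1.5, 1.42], [0.17, 2.43], [-1.26, 4.41], [0.16, 1.93], [-2.52, 2.52]. Speed limits (rad/s): [1.89, 1.89, 2.39, 2.39, 3.01, 3.01, 3.01].

## Interface

Orientations are given as [roll, pitch, yaw] about the fixed x, y, z axes, in that order (R = Rz(yaw) Ry(pitch) Rx(roll)).
In Python, from workcell import monitor, optics, job_done gives the robot as it stands.
- The arm moves only by the shell command python3 -m handwheel 'ROWS' [FORCE]. ROWS is JSON, a list of rows, each an object of numbers: "dx", "dy", "dz": the shift along the tool's x, y, z in cm; "wx", "wy", "wz": the turn, a rotation vector about the tool's x, y, z in rad; "claw": the opening in per cent of the stroke, from 0 (shut) to 100 (fully open). A call has 1 to 8 rows; each row shifts and turns the commanded pose from where the row before left it, along the tool's axes as they then stand; what a row does not reach is not made up. A row lasts 1/8 s, in which the tool goes at most 62.5 mm and 10.7 degrees, less where a joint would pass 70% of its speed; a pose out of reach is approached as far as the arm can. A call with a gripper value outside its range is refused whole. The fingers move at their own pace and stop on an object; FORCE is the grip in N (left out, the last holds). Time passes only in rows, so rows that do not move let the fingers close. It gives the time, the measured TCP pose, the force, the opening and the grip force at its end, in the units of the state.
- monitor.observe(): the state, without advancing time (a new reading comes with each control period).
- optics.grab_frame(name): name is "scene" or "top"; returns a dict with "frame" (384x512x3 uint8, blue, green, red), "fovy" (degrees; the focal length in pixels is half the picture's height over the tangent of half this angle, whatever the lens; pixels are square), "cx", "cy" (the principal point, pixels), "R" (3x3) and "t" (3): a world point X has camera coordinates R X + t. Camera axes: x right, y down, z forward; pixel columns grow to the right and rows downward; lengths in m; the calibration is good to about 2 mm. A picture is of the moment at which its call begins. There is no depth.
- job_done(): hands the job in; it is judged then, once.
Trained networks look in the newest picture that a camera, given by its name, has taken for a name from the list of things; names that differ only in an ending like _2 or _b are one class to them, and where a whole thing is asked for, a point or a joint stands for the part that bears it (a point fixed in the world has none). Each returns a list of dicts, best first, with "p" (0 to 1); they miss things now and then, are a little off and sometimes report something else, mostly with a low value. They report only what shows in the picture. A call takes as long as a camera call.
- optics.masks_of(name, camera): "region" (384x512 bool, what is visible of it) and "rect" ([left, top, width, height] in pixels, round what is visible of it).
The state is a dict: "clock": time; "qpos": joint angles; "qd": joint speeds; "joint_efforts": joint torques, N m; "position": TCP position; "tool_rot": TCP orientation; "force": force on the tool from outside, world axes, zero at the start; "moment": the same for the moment, N m; "grip_width": finger opening in m; "finger_force": force on a finger pad.
Only numpy, scipy, OpenCV 4.12 (cv2) and the standard library are available. Lean on these libraries where they do the work, as an engineer would, in place of code of your own. Each camera call takes 0.05 s, during which the arm holds its last target. There are 200 camera calls.

## Task

Run the touch test on the repaired black touch panel: with closed fingertips pressing the glass lightly, trace the white line in one unbroken stroke from the green target through the two white bend marks to the red target, without leaving the line, lifting off on the way or pressing the sprung glass down to its stop. Do not touch the glass away from the line, and do not lift, shift or knock the tester, the grey suction cup standing on the glass or anything else on the bench. The program finishes while holding: stop at the red target with the fingertips still pressing the glass lightly there.

Things in the scene. Friction and masses are not known exactly. Their poses are not given: they have to be found in the camera images.
- tester: White touch-panel tester flat on the blue mat (2 mm thick), any yaw; loose, about 1.8 kg. Housing 170 (x) x 260 (y) x 33 mm high, rim 12 mm thick; inside it the black glass 140 x 230 mm, its flat top 42 mm above the tester's underside at rest. Origin: centre of the underside, z up. White line, 4 mm wide, in x, y mm: straight from (-40,-80) to (-40,0), (40,0) and (40,80).
- glass (a joint): How far the black glass is pressed down, in m: 0 at rest, 0.010 at its stop. The whole plate sinks level on springs wherever it is pressed and comes back by itself: it starts to sink at about 2 N, then takes 0.45 N more per mm (4 N at 4 mm, 6.5 N at the stop). Good light contact is 1 to 8 mm.
- green (a point): Start of the line: centre of the green disc, 20 mm across, printed on the glass, at (-40,-80) in the tester's frame; the point lies on the glass top surface and sinks with it.
- bend1 (a point): First bend of the line: centre of a white disc, 20 mm across, on the glass top surface.
- bend2 (a point): Second bend of the line: centre of a white disc, 20 mm across, on the glass top surface.
- red (a point): End of the line: centre of the red disc, 20 mm across, on the glass top surface, at (40,80) in the tester's frame.
- cup: Bystander: small grey suction cup with a knob, 42 mm across and 32 mm high, standing loose on the glass near the corner at about x 36, y -75 mm in the tester's frame, about 75 mm from the line. Sinks with the glass. Origin: centre of its underside.
- driver: Bystander: yellow-handled screwdriver 180 mm long lying on the mat along one long side of the tester (its +x side), about 35 mm off it. Its origin lies under it, its x axis along the shaft.
- tape: Bystander: orange tape roll, 54 mm across, 18 mm high, flat on the mat by the other long side of the tester. Origin: centre of its underside.
- flux: Bystander: amber bottle, 44 mm across, 100 mm high, standing to the left of the mat. Origin: centre of its underside.
- phone: Bystander: black phone 75 x 155 x 9 mm lying to the right of the mat. Origin: centre of its underside.
- brush: Bystander: brush 160 mm long lying to the left of the mat. Its origin lies under it.
- mouse: Bystander: black computer mouse 100 x 60 x 32 mm on a purple pad at the right. Origin: centre of its underside.

How it is judged:
On the way, in this order (a step that is already met when the one before it is completed fails the run):
1. fingertips lightly pressing the glass at the green target (horizontal distance between the grasp point and green below 0.013 m and value of joint glass above 0.0008 m and contact force between the fingers and tester above 0.3 N).
2. fingertips lightly pressing the glass at the first bend (horizontal distance between the grasp point and bend1 below 0.013 m and value of joint glass above 0.0008 m and contact force between the fingers and tester above 0.3 N).
3. fingertips lightly pressing the glass at the second bend (horizontal distance between the grasp point and bend2 below 0.013 m and value of joint glass above 0.0008 m and contact force between the fingers and tester above 0.3 N).
4. fingertips lightly pressing the glass at the red target (horizontal distance between the grasp point and red below 0.013 m and value of joint glass above 0.0008 m and contact force between the fingers and tester above 0.3 N).
At the end, for the whole second after the job is handed in: The fingertips rest on the red target (TCP within 16 mm of its centre, seen from above) and keep the glass pressed by 0.8 to 9 mm; the tester lies still within 12 mm, and all other things within 15 mm, of where they started (horizontal distance between the grasp point and red below 0.016 m and value of joint glass between 0.0008 and 0.009 m and contact force between the fingers and tester above 0.3 N and distance of tester from where it was at the start of the episode below 0.012 m and linear speed of tester below 0.02 m/s and distance of each of cup, driver, tape, flux, phone, brush, mouse from where it was at the start of the episode below 0.015 m); the arm keeps its last pose, push and grip.
It fails at once if the glass is pressed nearly to its stop (over 9 mm), or the fingers push the tester with over 20 N (value of joint glass above 0.009 m or contact force between the fingers and tester above 20 N).
It fails at once if the glass is pressed with the TCP more than 16 mm to the side of the white line (value of joint glass above 0.001 m and not ((x of the grasp point in the frame of tester between -0.056 and -0.024 m and y of the grasp point in the frame of tester between -0.096 and 0.016 m) or (x of the grasp point in the frame of tester between -0.056 and 0.056 m and y of the grasp point in the frame of tester between -0.016 and 0.016 m) or (x of the grasp point in the frame of tester between 0.024 and 0.056 m and y of the grasp point in the frame of tester between -0.016 and 0.096 m))).
It fails at once if the fingertips are lifted off (or come down to within 15 mm of the glass without touching it) on the line, more than 25 mm away from the green and red targets (value of joint glass below 0.0003 m and ((x of the grasp point in the frame of tester between -0.056 and -0.024 m and y of the grasp point in the frame of tester between -0.096 and 0.016 m) or (x of the grasp point in the frame of tester between -0.056 and 0.056 m and y of the grasp point in the frame of tester between -0.016 and 0.016 m) or (x of the grasp point in the frame of tester between 0.024 and 0.056 m and y of the grasp point in the frame of tester between -0.016 and 0.096 m)) and z of the grasp point in the frame of tester below 0.076 m and horizontal distance between the grasp point and green above 0.025 m and horizontal distance between the grasp point and red above 0.025 m).
It fails at once if the tester is shifted or lifted by more than 12 mm (distance of tester from where it was at the start of the episode above 0.012 m).
It fails at once if a bystander is lifted or moved more than 15 mm (distance of any of cup, driver, tape, flux, phone, brush, mouse from where it was at the start of the episode above 0.015 m).
It also fails if it takes over 40 s, if anything falls off the work surface, if the arm or the gripper's body presses on something with over 40 N, if the wrist force passes 120 N, or if a joint passes its speed limit or range.

## Working session

There is one attempt and no reset: what is moved stays moved. The work goes in short steps, Python scripts to look and compute and a shell command to move; the robot and the scene stay as the last step left them, time stands still between calls to the robot, and variables do not carry over. Pictures are saved under pics/ and viewed, at most 10 in all, crops included, and the job is handed in when it is done.

```bash
mkdir -p pics
python3 - <<'E'
from workcell import monitor, optics
import cv2,numpy as np
s=monitor.observe(); print({k:np.round(s[k],3).tolist() for k in s})
ims=[]
for n in("top","scene"):
    f=optics.grab_frame(n); cv2.imwrite(f"pics/{n}0.png",f["frame"]); print(n,f["fovy"],f["cx"],f["cy"],np.round(f["R"],4).tolist(),np.round(f["t"],4).tolist())
    np.savez(f"{n}.npz",**f)
    for o in("green","red","bend1","bend2","tester","cup"):
        try:
            for r in optics.masks_of(o,n)[:2]: 
                m=r["region"]; ys,xs=np.nonzero(m); print(n,o,round(r["p"],2),r["rect"],xs.mean().round(1),ys.mean().round(1))
        except Exception as e: print(o,e)
E
```

```text
{'clock': 0.0, 'qpos': [-1.358, 0.522, -0.036, 1.6, 0.021, 1.021, -0.113], 'qd': [0.0, 0.001, -0.0, 0.0, 0.001, -0.002, -0.0], 'joint_efforts': [0.001, -92.711, 1.98, -36.993, 0.018, 0.008, 0.0], 'position': [0.174, 0.6, 0.249], 'tool_rot': [-3.14, 0.0, 2.859], 'force': [0.598, -0.852, -0.188], 'moment': [0.0, -0.052, -0.045], 'finger_force': 0.0, 'grip_width': 0.086}
top 55.151590190265054 252.13198649326029 183.59028351297624 [[0.0081, -1.0, 0.0011], [-0.9909, -0.0082, -0.1343], [0.1343, -0.0, -0.9909]] [-0.0167, 0.5502, 1.3882]
top green 0.97 [188.1, 135.9, 64.1, 66.7] 217.9 169.5
top red 0.63 [187.7, 136.4, 62.2, 68.3] 217.9 169.4
top bend1 0.93 [186.7, 137.1, 66.1, 65.5] 218.3 168.9
top bend2 0.93 [186.7, 137.1, 66.1, 65.5] 218.3 168.9
top tester 0.84 [185.5, 129.3, 71.9, 78.6] 219.1 169.4
top cup 0.56 [218.9, 143.9, 13.5, 11.9] 223.9 148.7
top cup 0.28 [146.1, 177.5, 12.3, 11.3] 150.9 182.4
scene 45.46418496099269 251.20903667433004 191.87511381506965 [[0.8877, 0.4605, -0.0037], [0.397, -0.7693, -0.5005], [-0.2333, 0.4428, -0.8657]] [-0.492, -0.1656, 1.5478]
scene green 0.88 [251.7, 147.3, 70.2, 72.9] 284.5 181.1
scene red 0.87 [249.9, 147.6, 76.0, 67.9] 284.3 181.0
scene bend1 0.75 [250.4, 144.2, 72.3, 76.3] 284.7 181.2
scene bend2 0.75 [250.4, 144.2, 72.3, 76.3] 284.7 181.2
scene tester 0.76 [244.1, 143.7, 87.0, 86.8] 284.9 185.2
scene tester 0.21 [252.1, 145.3, 72.0, 75.1] 284.4 181.2
scene cup 0.69 [249.0, 146.5, 73.9, 71.2] 284.8 181.3
scene cup 0.5 [300.2, 183.1, 11.5, 17.1] 305.3 193.3
```

Run:
```python
import cv2,numpy as np
t=cv2.imread("pics/top0.png")[90:240,120:320]; s=cv2.imread("pics/scene0.png")[110:260,190:390]
cv2.imwrite("pics/c.png",np.vstack([cv2.resize(x,None,fx=4,fy=4,interpolation=2)[:, :] for x in (t,)]))
cv2.imwrite("pics/full.png",np.hstack([cv2.resize(cv2.imread("pics/top0.png"),(400,300)),cv2.resize(cv2.imread("pics/scene0.png"),(400,300))]))
cv2.imwrite("pics/c2.png",cv2.resize(s,None,fx=4,fy=4,interpolation=2))
```

```text
(no output)
```

View pics/c.png

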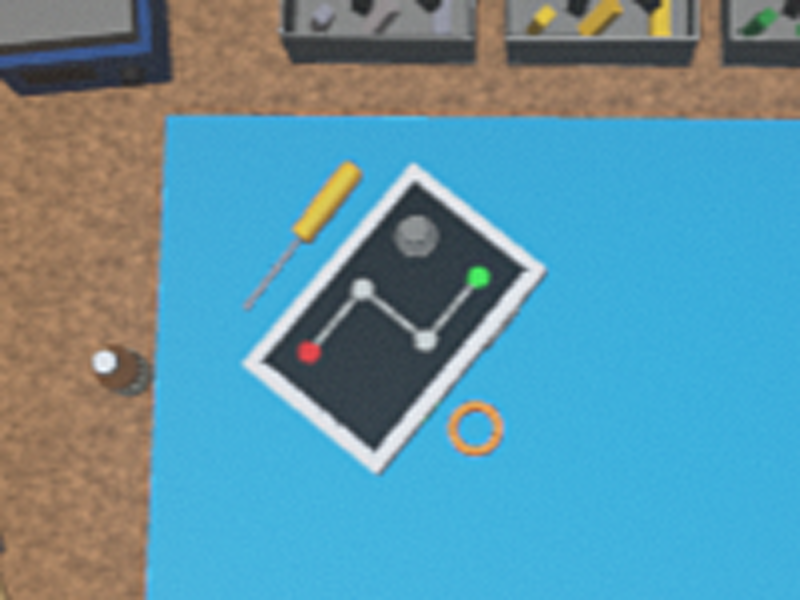

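View pics/full.png

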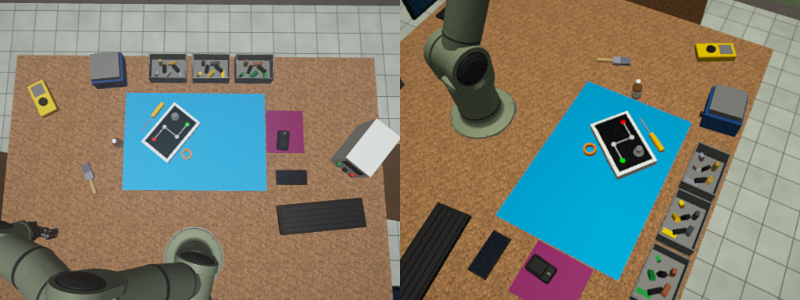

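View pics/c2.png

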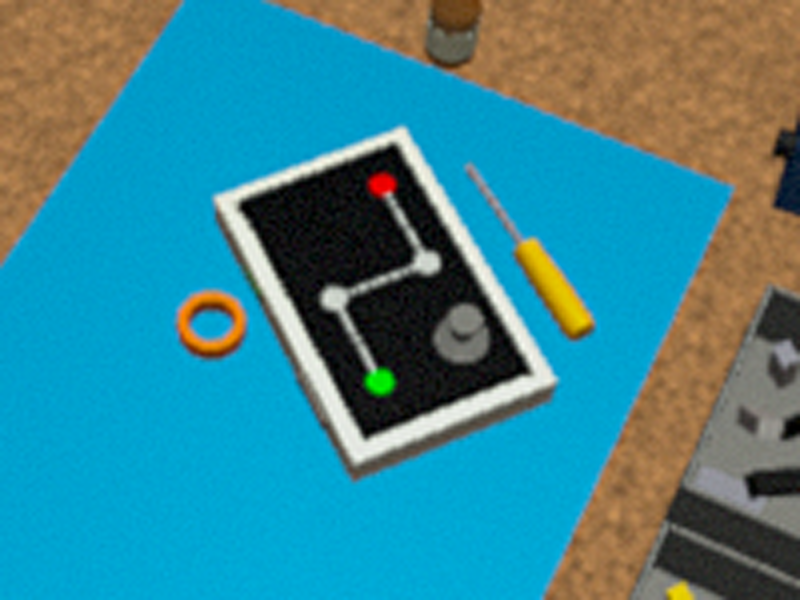

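The top crop shows green at about (478,277), bend1 at (426,341), bend2 at (363,289) and red at (309,352), in 4x crop pixels. The cup is at (416,236), the tape and driver are beside the long sides, and the flux bottle is near the mat's left edge. The scene camera agrees.

```bash
cat > loc.py <<'E'
import cv2,numpy as np
P=np.array([[-40,-80],[-40,0],[40,0],[40,80]])/1000.
def ray(f,uv,z):
    fl=192/np.tan(np.radians(float(f["fovy"]))/2)
    d=f["R"].T@np.array([(uv[0]-f["cx"])/fl,(uv[1]-f["cy"])/fl,1]); c=-f["R"].T@f["t"]
    return (c+d*(z-c[2])/d[2])[:2]
def cent(im,uv,kind,r=5):
    u,v=np.round(uv).astype(int); p=im[v-r:v+r+1,u-r:u+r+1].astype(float); b,g,rr=p.transpose(2,0,1)
    w={'g':g-np.maximum(b,rr),'r':rr-np.maximum(b,g),'w':np.minimum(b,np.minimum(g,rr))-110}[kind]
    w=np.clip(w-(0.15*w.max()),0,None); 
    yy,xx=np.mgrid[v-r:v+r+1,u-r:u+r+1]; return np.array([(w*xx).sum(),(w*yy).sum()])/w.sum()
def fit(W):
    a=P-P.mean(0); b=W-W.mean(0)
    yaw=np.arctan2((a[:,0]*b[:,1]-a[:,1]*b[:,0]).sum(),(a*b).sum()); c,s=np.cos(yaw),np.sin(yaw)
    R=np.array([[c,-s],[s,c]]); t=W.mean(0)-R@P.mean(0); return yaw,R,t,P@R.T+t
E
python3 - <<'E'
from loc import *
np.set_printoptions(precision=4,suppress=True)
g={"top":(np.array([[478,277],[426,341],[363,289],[309,352]])/4+[120,90]),"scene":(np.array([[380,382],[334,298],[427,261],[382,185]])/4+[190,110])}
A=[]
for n in g:
    f=dict(np.load(n+".npz")); uv=[cent(f["frame"],p,k,3 if k=='w' else 5) for p,k in zip(g[n],"gwwr")]
    W=np.array([ray(f,p,.044) for p in uv]); y,R,t,Q=fit(W); print(n,np.round(uv,1).tolist(),W,y,t,(W-Q)*1000); A.append(W)
W=np.mean(A,0); y,R,t,Q=fit(W); print("mean",y,np.degrees(y),t,Q)
print("cup",R@[.036,-.075]+t)
E
```

```text
top [[239.2, 158.8], [226.0, 174.4], [210.3, 162.0], [196.8, 177.6]] [[0.6465 0.0391]
 [0.5844 0.0894]
 [0.6329 0.1513]
 [0.5711 0.2019]] 0.8985577717800696 [0.6087 0.1204] [[ 0.0517 -0.2189]
 [ 0.5898  0.2691]
 [-0.7444 -0.3923]
 [ 0.1028  0.342 ]]
scene [[284.6, 205.0], [273.3, 184.3], [296.2, 175.0], [285.0, 155.6]] [[0.6472 0.0387]
 [0.5853 0.0886]
 [0.6339 0.1518]
 [0.5716 0.2018]] 0.9007173157915277 [0.6095 0.1202] [[-0.1442 -0.4722]
 [ 0.6637 -0.2314]
 [-0.5004  0.1978]
 [-0.0191  0.5057]]
mean 0.8996394929002969 51.5455460264766 [0.6091 0.1203] [[0.6469 0.0392]
 [0.5842 0.089 ]
 [0.634  0.1516]
 [0.5713 0.2014]]
cup [0.6902 0.1019]
```

```bash
python3 -m handwheel '[{"wz":0.13,"claw":0},{"wz":0.13,"claw":0},{"wz":0.129,"claw":0},{"dx":-4,"dy":-0.8,"claw":0},{"dx":-4.5,"dy":-0.9,"claw":0},{"dx":-4.5,"dy":-0.9,"claw":0},{"dx":-4.5,"dy":-0.9,"claw":0},{"dx":-4.5,"dy":-0.9,"claw":0}]' 20
```

```text
schema error: expected keys dx, dy, dz, wx, wy, wz, claw
```

```bash
python3 -m handwheel '[{"dx":-4.5,"dy":-0.9},{"dx":-4.5,"dy":-0.9},{"dx":-4.5,"dy":-0.9},{"dx":-4.5,"dy":-0.9},{"dx":-4.5,"dy":-0.9},{"dx":-4.5,"dy":-0.9},{"dx":-4.5,"dy":-0.9},{"dx":-4.5,"dy":-0.9}]'
```

```text
schema error: expected keys dx, dy, dz, wx, wy, wz, claw
```

All keys are required, so I'll write the rows out in full.

```bash
python3 -m handwheel '[{"dx":0,"dy":0,"dz":0,"wx":0,"wy":0,"wz":0.13,"claw":0},{"dx":0,"dy":0,"dz":0,"wx":0,"wy":0,"wz":0.13,"claw":0},{"dx":0,"dy":0,"dz":0,"wx":0,"wy":0,"wz":0.129,"claw":0},{"dx":-4,"dy":-0.8,"dz":0,"wx":0,"wy":0,"wz":0,"claw":0},{"dx":-4.5,"dy":-0.9,"dz":0,"wx":0,"wy":0,"wz":0,"claw":0},{"dx":-4.5,"dy":-0.9,"dz":0,"wx":0,"wy":0,"wz":0,"claw":0},{"dx":-4.5,"dy":-0.9,"dz":0,"wx":0,"wy":0,"wz":0,"claw":0},{"dx":-4.5,"dy":-0.9,"dz":0,"wx":0,"wy":0,"wz":0,"claw":0}]' 20
```

```text
clock: 1.7
position: [0.3201, 0.4276, 0.2502]
tool_rot: [3.141, -0.0, 2.47]
force: [0.6, -0.3, 0.5]
grip_width: 0.0004
finger_force: 0.0
```

```bash
python3 -m handwheel '[{"dx":-5,"dy":-1,"dz":0,"wx":0,"wy":0,"wz":0,"claw":0},{"dx":-5,"dy":-1,"dz":0,"wx":0,"wy":0,"wz":0,"claw":0},{"dx":-5,"dy":-1,"dz":1,"wx":0,"wy":0,"wz":0,"claw":0},{"dx":-5,"dy":-1,"dz":2,"wx":0,"wy":0,"wz":0,"claw":0},{"dx":-5,"dy":-1,"dz":2,"wx":0,"wy":0,"wz":0,"claw":0},{"dx":-5,"dy":-1,"dz":2,"wx":0,"wy":0,"wz":0,"claw":0},{"dx":-5,"dy":-1,"dz":2,"wx":0,"wy":0,"wz":0,"claw":0},{"dx":-5,"dy":-1,"dz":0,"wx":0,"wy":0,"wz":0,"claw":0}]'
cat > st.py <<'E'
from loc import *
from workcell import monitor
def st(k=6):
    s=monitor.observe(); y=0.8996; t=np.array([.6091,.1203]); R=np.array([[np.cos(y),-np.sin(y)],[np.sin(y),np.cos(y)]])
    print("t",s["clock"],"tester xy mm",np.round(R.T@(np.array(s["position"])[:2]-t)*1000,1),"z mm",round(s["position"][2]*1000,2),"rot",np.round(s["tool_rot"],3),"F",np.round(s["force"],2),"q",np.round(s["qpos"],2))
if __name__=="__main__": st()
E
python3 st.py
```

```text
clock: 2.7
position: [0.5828, 0.1158, 0.1586]
tool_rot: [-3.14, -0.001, 2.47]
force: [1.3, 1.0, 0.4]
grip_width: 0.0002
finger_force: 0.0
t 2.7 tester xy mm [-19.9  17.8] z mm 158.55 rot [-3.14e+00 -1.00e-03  2.47e+00] F [1.26 1.05 0.38] q [-0.4   0.59  0.15  1.77 -0.12  0.79  0.71]
```

```bash
python3 -m handwheel '[{"dx":-4.5,"dy":-0.9,"dz":1,"wx":0,"wy":0,"wz":0,"claw":0},{"dx":-4,"dy":-1,"dz":2,"wx":0,"wy":0,"wz":0,"claw":0},{"dx":0,"dy":0,"dz":2,"wx":0,"wy":0,"wz":0,"claw":0},{"dx":0,"dy":0,"dz":0,"wx":0,"wy":0,"wz":0,"claw":0},{"dx":0,"dy":0,"dz":0,"wx":0,"wy":0,"wz":0,"claw":0}]'; python3 st.py
```

```text
clock: 3.32
position: [0.6371, 0.0506, 0.1107]
tool_rot: [3.141, -0.0, 2.471]
force: [0.3, 0.9, 0.5]
grip_width: -0.0002
finger_force: 0.0
t 3.325 tester xy mm [-37.2 -65.3] z mm 110.68 rot [ 3.141 -0.     2.471] F [0.26 0.94 0.54] q [-0.26  0.71  0.14  1.67 -0.13  0.76  0.84]
```

```bash
python3 -m handwheel '[{"dx":-1.5,"dy":-0.3,"dz":0.5,"wx":0,"wy":0,"wz":0,"claw":0},{"dx":0,"dy":0,"dz":1.5,"wx":0,"wy":0,"wz":0,"claw":0},{"dx":0,"dy":0,"dz":1.3,"wx":0,"wy":0,"wz":0,"claw":0},{"dx":0,"dy":0,"dz":0,"wx":0,"wy":0,"wz":0,"claw":0},{"dx":0,"dy":0,"dz":0,"wx":0,"wy":0,"wz":0,"claw":0}]'; python3 st.py
python3 - <<'E'
from workcell import optics
import cv2,numpy as np
a=optics.grab_frame("scene")["frame"][130:240,215:365]; b=optics.grab_frame("top")["frame"][110:220,150:300]
cv2.imwrite("pics/d.png",cv2.resize(np.hstack([a,b]),(800,293),interpolation=2))
E
```

```text
clock: 3.95
position: [0.6471, 0.0378, 0.077]
tool_rot: [-3.141, -0.0, 2.47]
force: [1.0, -0.5, 0.5]
grip_width: -0.0005
finger_force: 0.0
t 3.95 tester xy mm [-41. -81.] z mm 77.01 rot [-3.141 -0.     2.47 ] F [ 1.01 -0.5   0.53] q [-0.23  0.77  0.13  1.66 -0.14  0.72  0.86]
```

View pics/d.png

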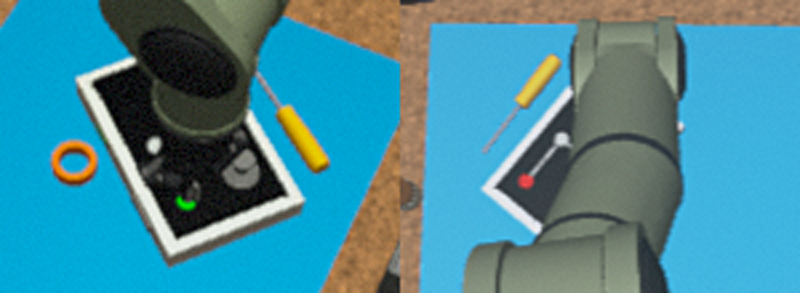

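The left half (scene) shows the fingertips just behind the green disc at (187,203). The cup at (240,170) is clear of them. Next I descend.

```bash
python3 -m handwheel '[{"dx":0.1,"dy":0.1,"dz":0.5,"wx":0,"wy":0,"wz":0,"claw":0},{"dx":0,"dy":0,"dz":0.5,"wx":0,"wy":0,"wz":0,"claw":0},{"dx":0,"dy":0,"dz":0.3,"wx":0,"wy":0,"wz":0,"claw":0},{"dx":0,"dy":0,"dz":0.2,"wx":0,"wy":0,"wz":0,"claw":0},{"dx":0,"dy":0,"dz":0,"wx":0,"wy":0,"wz":0,"claw":0},{"dx":0,"dy":0,"dz":0,"wx":0,"wy":0,"wz":0,"claw":0}]'; python3 st.py
```

```text
clock: 4.8
position: [0.6469, 0.0391, 0.0621]
tool_rot: [-3.142, -0.0, 2.47]
force: [-1.3, -0.3, 2.8]
grip_width: -0.0
finger_force: 1.0
t 4.8 tester xy mm [-40.1 -80.1] z mm 62.14 rot [-3.142 -0.     2.47 ] F [-1.34 -0.27  2.85] q [-0.23  0.79  0.12  1.66 -0.14  0.69  0.86]
```

```bash
python3 -m handwheel '[{"dx":0,"dy":0,"dz":0.2,"wx":0,"wy":0,"wz":0,"claw":0},{"dx":0,"dy":0,"dz":0.15,"wx":0,"wy":0,"wz":0,"claw":0},{"dx":0,"dy":0,"dz":0,"wx":0,"wy":0,"wz":0,"claw":0},{"dx":0,"dy":0,"dz":0,"wx":0,"wy":0,"wz":0,"claw":0}]'; python3 st.py; python3 -c "
from workcell import monitor,optics
import numpy as np
F=[]
for i in range(6): optics.grab_frame('scene'); F.append(monitor.observe()['force'])
print(np.mean(F,0),np.std(F,0))"
```

```text
clock: 5.3
position: [0.647, 0.0391, 0.0586]
tool_rot: [3.142, 0.0, 2.47]
force: [-1.1, -0.0, 2.9]
grip_width: 0.0002
finger_force: 1.8
t 5.3 tester xy mm [-40.  -80.2] z mm 58.58 rot [3.142 0.    2.47 ] F [-1.08 -0.04  2.89] q [-0.23  0.8   0.12  1.66 -0.14  0.69  0.86]
[-0.3861677  -0.42408472  3.80451812] [0.6521049  0.74632979 0.5628012 ]
```

The glass is about 4 mm down at 3.8 N. I start the trace with the leg to bend 1.

```bash
python3 -m handwheel '[{"dx":0.5,"dy":0,"dz":0,"wx":0,"wy":0,"wz":0,"claw":0},{"dx":0.7,"dy":0,"dz":0,"wx":0,"wy":0,"wz":0,"claw":0},{"dx":0.7,"dy":0,"dz":0,"wx":0,"wy":0,"wz":0,"claw":0},{"dx":0.7,"dy":0,"dz":0,"wx":0,"wy":0,"wz":0,"claw":0},{"dx":0.7,"dy":0,"dz":0,"wx":0,"wy":0,"wz":0,"claw":0},{"dx":0.7,"dy":0,"dz":0,"wx":0,"wy":0,"wz":0,"claw":0},{"dx":0,"dy":0,"dz":0,"wx":0,"wy":0,"wz":0,"claw":0},{"dx":0,"dy":0,"dz":0,"wx":0,"wy":0,"wz":0,"claw":0}]'; python3 st.py
```

```text
clock: 6.6
position: [0.6151, 0.0645, 0.0583]
tool_rot: [-3.141, -0.001, 2.47]
force: [-2.8, 2.1, 3.8]
grip_width: -0.0002
finger_force: 1.9
t 6.6 tester xy mm [-39.9 -39.4] z mm 58.31 rot [-3.141e+00 -1.000e-03  2.470e+00] F [-2.81  2.13  3.76] q [-0.28  0.77  0.12  1.75 -0.14  0.64  0.82]
```

```bash
python3 -m handwheel '[{"dx":0.5,"dy":0,"dz":0,"wx":0,"wy":0,"wz":0,"claw":0},{"dx":0.7,"dy":0,"dz":0,"wx":0,"wy":0,"wz":0,"claw":0},{"dx":0.7,"dy":0,"dz":0,"wx":0,"wy":0,"wz":0,"claw":0},{"dx":0.7,"dy":0,"dz":0,"wx":0,"wy":0,"wz":0,"claw":0},{"dx":0.7,"dy":0,"dz":0,"wx":0,"wy":0,"wz":0,"claw":0},{"dx":0.6,"dy":0,"dz":0,"wx":0,"wy":0,"wz":0,"claw":0},{"dx":0,"dy":0,"dz":0,"wx":0,"wy":0,"wz":0,"claw":0},{"dx":0,"dy":0,"dz":0,"wx":0,"wy":0,"wz":0,"claw":0}]'; python3 st.py
```

```text
clock: 7.6
position: [0.5846, 0.0887, 0.0583]
tool_rot: [-3.141, -0.001, 2.47]
force: [-1.5, 3.2, 4.0]
grip_width: 0.0
finger_force: 1.9
t 7.6 tester xy mm [-40.   -0.5] z mm 58.32 rot [-3.141e+00 -1.000e-03  2.470e+00] F [-1.53  3.2   3.96] q [-0.34  0.74  0.12  1.82 -0.15  0.59  0.78]
```

At bend 1. Quick check that the tester hasn't crept, using the colour centroids.

```bash
cat > chk.py <<'E'
from loc import *
from workcell import optics
for n,gs in (("scene",{'g':(284.6,205),'r':(285,155.6)}),("top",{'g':(239.2,158.8),'r':(196.8,177.6)})):
    f=optics.grab_frame(n)
    for k,p in gs.items(): c=cent(f["frame"],p,k); print(n,k,np.round(c,1),ray(f,c,.040).round(4))
E
python3 chk.py
```

```text
scene g [284.4 205.8] [0.6472 0.0382]
scene r [286.  157.5] [0.5767 0.1991]
top g [240.8 158.7] [0.6475 0.0328]
top r [195.8 177.5] [0.5721 0.2062]
```

```bash
python3 -m handwheel '[{"dx":0,"dy":0.5,"dz":0,"wx":0,"wy":0,"wz":0,"claw":0},{"dx":0,"dy":0.7,"dz":0,"wx":0,"wy":0,"wz":0,"claw":0},{"dx":0,"dy":0.7,"dz":0,"wx":0,"wy":0,"wz":0,"claw":0},{"dx":0,"dy":0.7,"dz":0,"wx":0,"wy":0,"wz":0,"claw":0},{"dx":0,"dy":0.7,"dz":0,"wx":0,"wy":0,"wz":0,"claw":0},{"dx":0,"dy":0.7,"dz":0,"wx":0,"wy":0,"wz":0,"claw":0},{"dx":0,"dy":0,"dz":0,"wx":0,"wy":0,"wz":0,"claw":0},{"dx":0,"dy":0,"dz":0,"wx":0,"wy":0,"wz":0,"claw":0}]'; python3 st.py
```

```text
clock: 8.7
position: [0.6103, 0.1201, 0.0587]
tool_rot: [3.14, 0.0, 2.47]
force: [0.9, 1.9, 3.7]
grip_width: 0.0003
finger_force: 1.8
t 8.7 tester xy mm [ 0.6 -1.1] z mm 58.67 rot [3.14 0.   2.47] F [0.88 1.9  3.69] q [-0.38  0.77  0.13  1.74 -0.15  0.64  0.74]
```

The tester hasn't moved: scene green is within 1 mm, and the other discs are partly hidden by the arm.

```bash
python3 -m handwheel '[{"dx":0,"dy":0.5,"dz":0,"wx":0,"wy":0,"wz":0,"claw":0},{"dx":0,"dy":0.7,"dz":0,"wx":0,"wy":0,"wz":0,"claw":0},{"dx":0.1,"dy":0.7,"dz":0,"wx":0,"wy":0,"wz":0,"claw":0},{"dx":0,"dy":0.7,"dz":0,"wx":0,"wy":0,"wz":0,"claw":0},{"dx":0,"dy":0.7,"dz":0,"wx":0,"wy":0,"wz":0,"claw":0},{"dx":0,"dy":0.6,"dz":0,"wx":0,"wy":0,"wz":0,"claw":0},{"dx":0,"dy":0,"dz":0,"wx":0,"wy":0,"wz":0,"claw":0},{"dx":0,"dy":0,"dz":0,"wx":0,"wy":0,"wz":0,"claw":0}]'; python3 st.py
```

```text
clock: 9.7
position: [0.6338, 0.1513, 0.0587]
tool_rot: [3.14, 0.0, 2.47]
force: [1.1, 2.7, 3.8]
grip_width: 0.0001
finger_force: 1.8
t 9.7 tester xy mm [39.6 -0. ] z mm 58.69 rot [3.14 0.   2.47] F [1.13 2.72 3.81] q [-0.41  0.8   0.14  1.65 -0.16  0.69  0.7 ]
```

```bash
python3 -m handwheel '[{"dx":0.5,"dy":0,"dz":0,"wx":0,"wy":0,"wz":0,"claw":0},{"dx":0.7,"dy":0,"dz":0,"wx":0,"wy":0,"wz":0,"claw":0},{"dx":0.7,"dy":0,"dz":0,"wx":0,"wy":0,"wz":0,"claw":0},{"dx":0.7,"dy":0,"dz":0,"wx":0,"wy":0,"wz":0,"claw":0},{"dx":0.7,"dy":0,"dz":0,"wx":0,"wy":0,"wz":0,"claw":0},{"dx":0.7,"dy":0,"dz":0,"wx":0,"wy":0,"wz":0,"claw":0},{"dx":0,"dy":0,"dz":0,"wx":0,"wy":0,"wz":0,"claw":0},{"dx":0,"dy":0,"dz":0,"wx":0,"wy":0,"wz":0,"claw":0}]'; python3 st.py; python3 chk.py
```

```text
clock: 10.7
position: [0.6017, 0.1761, 0.0583]
tool_rot: [-3.141, -0.001, 2.47]
force: [-2.1, 2.9, 3.7]
grip_width: -0.0003
finger_force: 1.9
t 10.7 tester xy mm [39.1 40.5] z mm 58.33 rot [-3.141e+00 -1.000e-03  2.470e+00] F [-2.07  2.9   3.66] q [-0.47  0.78  0.14  1.72 -0.16  0.65  0.66]
scene g [284.4 205.8] [0.6472 0.0382]
scene r [284.4 155.8] [0.5691 0.2029]
top g [239.2 159.1] [0.6462 0.0392]
top r [nan nan] [nan nan]loc.py:11: RuntimeWarning: invalid value encountered in divide
  yy,xx=np.mgrid[v-r:v+r+1,u-r:u+r+1]; return np.array([(w*xx).sum(),(w*yy).sum()])/w.sum()
```

Both cameras still put green where it started. Last leg to red:

```bash
python3 -m handwheel '[{"dx":0.5,"dy":0,"dz":0,"wx":0,"wy":0,"wz":0,"claw":0},{"dx":0.7,"dy":0.1,"dz":0,"wx":0,"wy":0,"wz":0,"claw":0},{"dx":0.7,"dy":0,"dz":0,"wx":0,"wy":0,"wz":0,"claw":0},{"dx":0.7,"dy":0,"dz":0,"wx":0,"wy":0,"wz":0,"claw":0},{"dx":0.7,"dy":0,"dz":0,"wx":0,"wy":0,"wz":0,"claw":0},{"dx":0.6,"dy":0,"dz":0,"wx":0,"wy":0,"wz":0,"claw":0},{"dx":0,"dy":0,"dz":0,"wx":0,"wy":0,"wz":0,"claw":0},{"dx":0,"dy":0,"dz":0,"wx":0,"wy":0,"wz":0,"claw":0}]'; python3 st.py
python3 - <<'E'
from workcell import optics
import cv2,numpy as np
a=optics.grab_frame("scene")["frame"][130:240,215:365]; b=optics.grab_frame("top")["frame"][110:220,150:300]
cv2.imwrite("pics/e.png",cv2.resize(np.hstack([a,b]),(800,293),interpolation=2))
E
```

```text
clock: 11.8
position: [0.5718, 0.2012, 0.0583]
tool_rot: [-3.141, -0.001, 2.47]
force: [-1.9, 2.4, 3.9]
grip_width: -0.0001
finger_force: 1.9
t 11.8 tester xy mm [40.1 79.5] z mm 58.33 rot [-3.141e+00 -1.000e-03  2.470e+00] F [-1.86  2.44  3.9 ] q [-0.53  0.75  0.14  1.78 -0.17  0.62  0.61]
```

View pics/e.png

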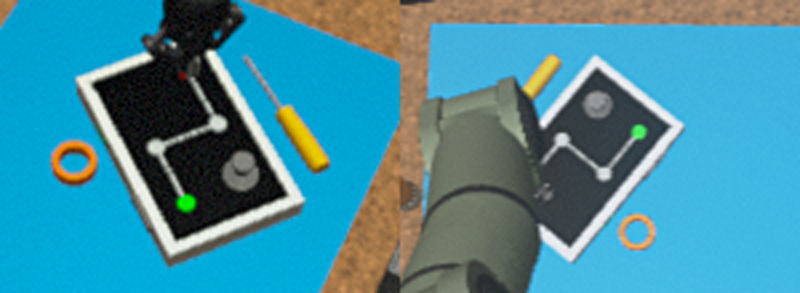

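The fingertips are on the red disc at (187,75) in the scene half. The tester, cup, tape and driver are where they were.

```bash
python3 -c "
from workcell import job_done
print(job_done())"
```

```text
the job is handed in; nothing more can be done
None
```

I traced the line in one unbroken stroke from green through both bends to red, and handed the job in at about 12 s with the fingertips pressing the red target at about 3.9 N (glass about 4 mm down); the hand-in call returned no verdict.

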